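# Unhook the spice caddy from its travel hook

## Robot

A 7-joint arm with a two-finger parallel gripper is mounted at the origin on the work surface. World frame = base frame: x ahead of the robot, y to its left, z up, the work surface at z = 0. Lengths are in m, angles in degrees, forces in N, time in s.
With the tool pointing down it reaches from about 0.4 to 0.85 m from the base axis. Payload 6.9 kg.
Tool frame: the origin (TCP) lies between the finger pads; the fingertips stand 19 mm ahead of it and the grasp point (between the pads) is the TCP (tcp_to_tips is the distance from the TCP to the fingertips, in m); z points along the fingers, y is the direction in which the jaws open and shut (so a half turn about z gives the same grasp; the last joint's range is limited). The gripper opens to 85 mm and grips with 20 to 120 N. Pads are 22 mm wide; open, the fingers measure 114 mm over their backs; the gripper's body (76 mm by 85 mm) begins 54 mm behind the grasp point. The pads swing forward as they close: fully open they stand 13 mm farther back than shut.
Start: joints at [-65.117, 29.078, -13.613, 85.955, 7.202, 65.827, -8.869], TCP at [0.202, 0.592, 0.215] pointing down, gripper open.
Joint ranges: [-176.47, 176.47], [-13.61, 117.27], [-81.72, 77.17], [0.22, 143.17], [-87.28, 267.28], [10, 112.55], [-165.47, 165.47]. Speed limits (degrees/s): [136.94, 136.94, 180, 180, 180, 180, 180].

## Interface

Orientations are given as a 3x3 rotation matrix whose columns are the frame's x, y, z axes.
In Python, from bench import read_state, camera, camera_params, finish_job, tcp_to_tips gives the robot as it stands. The module is installed in compiled form; this text tells all that it offers.
- The arm moves only by the tool step_arm, never from a script. Its argument "increments" is a list of rows, each an object with "linear": the shift along the tool's x, y, z in cm, a list of three; "rotation": the turn, a rotation vector about the tool's x, y, z in degrees, a list of three; "hand": the finger opening in cm, from 0 to 8.54. In form: [{"linear": [dx, dy, dz], "rotation": [rx, ry, rz], "hand": hand}, ...]. A call has 1 to 12 rows; each row shifts and turns the commanded pose from where the row before left it, along the tool's axes as they then stand; what a row does not reach is not made up. A row lasts 1/8 s, in which the tool goes at most 62.5 mm and 10.7 degrees, less where a joint would pass 70% of its speed; a pose out of reach is approached as far as the arm can. A call is refused whole if a number of a shift passes 6.25 or a number of a turn 10.7, either way. A call with a gripper value outside its range is refused whole. The fingers move at their own pace and stop on an object; "force" is the grip in N (left out, the last holds). Time passes only in rows, so rows that do not move let the fingers close. It gives the time, the measured TCP pose, the force and the opening at its end, in the units of the state.
- read_state(): the state, without advancing time (a new reading comes with each control period).
- camera(name): name is "side" or "top"; returns the picture (420x560x3 uint8, red, green, blue); there is no depth.
- camera_params(name): a dict with "fovy" (degrees; the focal length in pixels is half the picture's height over the tangent of half this angle, whatever the lens; pixels are square), "cx", "cy" (the principal point, pixels), "k1" (the pictures are not rectified: a ray, as slopes to the right and down, at radius r is drawn at 1 + k1 r^2 times it, then the intrinsics apply), "cam_to_world" (4x4, takes a point from camera to world coordinates). Camera axes: x right, y down, z forward; pixel columns grow to the right and rows downward; lengths in m; the calibration is good to about 2 mm. A picture is of the moment at which its call begins. camera_params takes no time and is no camera call.
- finish_job(): hands the job in, once; it reports no verdict.
The state is a dict: "t": time; "joints": joint angles; "dq": joint speeds; "joint_torque": joint torques, N m; "eef_pos": TCP position; "ee_rot": TCP orientation; "ft_force": force on the tool from outside, world axes, zero at the start; "ft_torque": the same for the moment, N m; "grip_width": finger opening in m.
Only numpy, scipy, OpenCV 4.12 (cv2) and the standard library are available. Lean on these libraries where they do the work, as an engineer would, in place of code of your own. Each camera call takes 0.05 s, during which the arm holds its last target.

## Task

Take the spice caddy off its deep travel hook by its red grip and set it down gently, upright, in the middle of the round bamboo trivet, then let go of it. The upturned tip of the hook has no fixed height, so feel for it: ease the caddy straight up until its bar pushes the sprung orange keeper just far enough to pass over the tip, then draw it out, never yanking at the tip or jamming the keeper against its stop, and keep the robot itself off the hook. Leave the other things on the counter and the flap latch alone.

Things in the scene. Friction and masses are not known exactly. Their poses are not given: they have to be found in the camera images.
- caddy: White metal spice caddy, loose, 0.23 to 0.38 kg, two spice jars are part of it. Tray 84 (its x) by 130 (its y) by 50 mm high; jar lids reach 79 mm. Origin: centre of the tray's underside, z up. Starts hanging, underside 20 mm above the counter, x axis along the hook's. Two rubber feet at y = +-46 mm, z = 12 to 22 mm, reach to x = 81 mm and lean on the hook's backplate.
- caddy_grip (a point): Middle of the caddy's red grip, a block 26 by 26 mm (caddy x, y), 135 to 180 mm above the caddy's underside, on a stem over the tray's centre; this point is 160 mm above the underside. Best pinched from above across the caddy's y: on the +x side the hook's keeper comes within 50 mm of the grip's axis.
- caddy_bar (a point): Centre of the caddy's hanging bar: steel, 10 mm diameter, along the caddy's y between two ears 60 mm apart inside, at caddy x = 64 mm, z = 100 mm. At the start it lies on the hook's saddle behind and against the tip. Once out past hook x of about -35 mm it is free: the keeper snaps down behind it, do not push it back in.
- hook: Metal travel hook fixed to the counter. Origin: on the counter, under the front face of its backplate; it points along its own -x (the caddy leaves along -x), z up. Backplate 130 mm wide up to 40 mm (the feet leave it after an 8 mm lift), then 56 mm wide up to 235 mm high, the top of the whole hook. The hook must never feel more than 25 N from the caddy, nor 5 N from the robot itself.
- hook_saddle (a point): Middle of the hook's saddle, 36 mm wide, its top 115 mm above the counter, 12 mm out from the backplate. In front of it (hook x = -28 to -23 mm) stands the upturned tip, a steel plate 40 mm wide; its top edge lies 20 to 70 mm above the saddle, different every time and NOT measured. The bar must come over that edge.
- hook_top (a point): Front upper edge of the backplate, 235 mm up. Below it, moving with the tip, hangs the orange sprung keeper (40 mm wide, hook x = -32 to -2 mm), at rest 6 mm above the tip's edge. The rising bar meets it, and clears the tip once it is pushed up 4 mm. It gives about 2 N at first, 0.7 N more per mm, hard stop at 10 mm. At 6 to 8 mm (6 to 7 N) the bar slides out; if it catches, lift a little more.
- trivet: Round bamboo trivet, 190 mm diameter, 12 mm thick, fixed to the counter. Origin: centre of its underside.
- trivet_top (a point): Centre of the trivet's upper face, 12 mm above the counter.
- tumbler: Clear glass tumbler, 72 mm wide, 100 mm high, bystander. Origin: centre of the underside.
- canister: Green plastic canister with twist cap, 84 mm wide, 130 mm high, bystander. Origin: centre of the underside.
- plate: Blue enamel plate, 160 mm wide, 18 mm high, bystander. Origin: centre of the underside.
- mug: Blue ceramic mug, 80 mm wide, 85 mm high, bystander. Origin: centre of the underside.
- spoon_rest: Bamboo spoon rest, 190 by 75 by 16 mm, with a bamboo spoon fixed in it, bystander. Origin: centre of the underside.
- salt_jar: White ceramic salt jar with steel cap, 52 mm wide, 85 mm high, bystander. Origin: centre of the underside.
- flap_latch (a joint): Small red lever latch (60 mm lever) of the counter flap at the far edge; angle in rad, 0 = latched as it stands at the start, grows as it swings away. Leave it.
Not all that is in view belongs to the job. What is shaped like the caddy but purple is not meant.

How it is judged (in metres and radians):
On the way:
1. the caddy's bar has come over the tip and out of the hook, the caddy still upright and held up (x of caddy_bar in the frame of hook below -0.045 m and height (world z) of caddy above 0.03 m and angle between caddy's own z axis and vertical below 0.35 rad), for 0.1 s.
At the end, for the whole second after the job is handed in: The caddy stands upright (within 0.06 rad) and at rest on the trivet's upper face, its tray's centre within 25 mm of the trivet's centre, off the hook and let go (horizontal distance between caddy and trivet below 0.025 m and z of caddy in the frame of trivet_top between -0.005 and 0.005 m and angle between caddy's own z axis and vertical below 0.06 rad and linear speed of caddy below 0.02 m/s and contact force between caddy and hook below 0.1 N); the robot touches nothing.
It fails at once if the hook (tip, keeper or backplate) is strained: the caddy presses on it with more than 25 N (contact force between caddy and hook above 25 N).
It fails at once if the robot itself pushes or pries at the hook with more than 5 N (contact force between any of the fingers, the arm and hook above 5 N).
It fails at once if the caddy is dropped: it falls faster than 0.3 m/s (a fall of some 5 mm) out of the fingers (linear speed of caddy above 0.3 m/s and contact force between the fingers and caddy below 0.05 N).
It fails at once if the caddy is rammed down on the trivet with more than 100 N (contact force between caddy and trivet above 100 N).
It fails at once if a bystander is shifted more than 20 mm, or the flap latch is swung (distance of any of tumbler, canister, plate, mug, spoon_rest, salt_jar from where it was at the start of the episode above 0.02 m or value of joint flap_latch above 0.15 rad).
It also fails if it takes over 61 s, if anything falls off the work surface, if the arm or the gripper's body presses on something with over 40 N, if the wrist force passes 120 N, or if a joint passes its speed limit or range.

## Working session

There is one attempt and no reset: what is moved stays moved. The work goes in short steps, Python scripts to look and compute and a tool call to move; the robot and the scene stay as the last step left them, time stands still between calls to the robot, and variables do not carry over. Pictures are saved under pics/ and viewed, and the job is handed in when it is done.

Besides the shell and the picture viewer there is one more tool, called after ">>>" as name(argument=value, ...), one argument or row to a line, values as JSON. step_arm: Moves the arm, as the interface text tells. Its arguments: {"type":"object","properties":{"increments":{"type":"array","items":{"type":"object","properties":{"linear":{"type":"array","items":{"type":"number"}},"rotation":{"type":"array","items":{"type":"number"}},"hand":{"type":"number"}}}},"force":{"type":"number"}},"required":["increments"]}

```bash
mkdir -p pics
python3 - <<'E'
from bench import *
import cv2
for n in ("side","top"):
    cv2.imwrite(f"pics/{n}0.png",camera(n)[:,:,::-1]); p=camera_params(n); print(n,p)
s=read_state(); print(s,tcp_to_tips)
E
```

```text
side {'fovy': 54.75391841280317, 'cx': 281.2766972758962, 'cy': 208.62435301454218, 'k1': -0.06752565718367369, 'cam_to_world': array([[-0.99765415, -0.04783802,  0.04896662,  0.52052438],
       [-0.06802725,  0.77272998, -0.63107897,  0.64425696],
       [-0.00764841, -0.63292962, -0.77417156,  1.08551989],
       [ 0.        ,  0.        ,  0.        ,  1.        ]])}
top {'fovy': 48.6874021323192, 'cx': 281.53923517615, 'cy': 211.01776469233707, 'k1': 0.02671611104675368, 'cam_to_world': array([[ 0.01301255, -0.99567056,  0.09203698,  0.47332414],
       [-0.99989054, -0.0123088 ,  0.0082099 , -0.11179056],
       [-0.00704149, -0.09213374, -0.99572174,  1.39623386],
       [ 0.        ,  0.        ,  0.        ,  1.        ]])}
{'t': 0.1, 'joints': array([-65.11525025,  29.12220211, -13.60857254,  86.002653  ,
         7.2019385 ,  65.82498707,  -8.86978316]), 'dq': array([-0.15109936, -0.11860299, -0.10674376, -0.2577804 ,  0.00105448,
       -0.06547966, -0.05295801]), 'joint_torque': array([-4.93537373e-03, -6.21845198e+01, -2.19483912e+00, -2.50206846e+01,
        1.25195528e-02,  7.75281253e-03,  9.54297292e-06]), 'eef_pos': array([0.20175652, 0.59105262, 0.21470194]), 'ee_rot': array([[-9.46420070e-01,  3.22937784e-01, -4.88688249e-04],
       [ 3.22938152e-01,  9.46418859e-01, -1.51426162e-03],
       [-2.65085170e-05, -1.59094367e-03, -9.99998734e-01]]), 'ft_force': array([-0.12770456, -0.25856133,  0.031645  ]), 'ft_torque': array([-0.06082805,  0.03501316, -0.02220184]), 'grip_width': 0.0853778595265155} 0.019
```

View pics/side0.png

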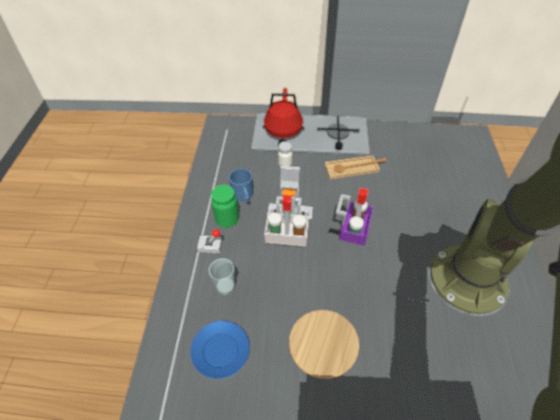

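View pics/top0.png

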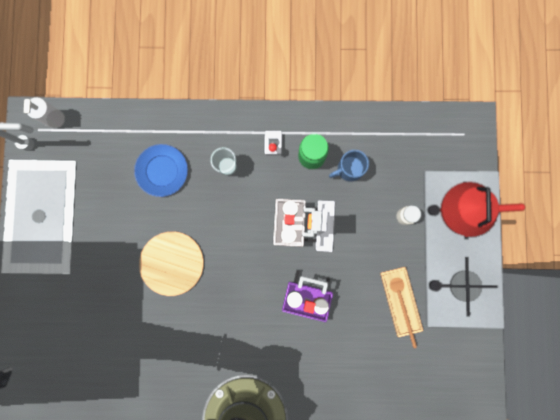

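Both views show the white caddy hanging on the hook (side about 288,222; top about 290,222) and the trivet (side 324,343; top 172,264). The purple decoy is nearby. I'll enlarge these areas next.

```bash
cat > h.py <<'E'
import numpy as np,cv2
from bench import *
def crop(src,out,x0,y0,x1,y1,k):
    im=cv2.imread(src)[y0:y1,x0:x1]; cv2.imwrite(out,cv2.resize(im,None,fx=k,fy=k,interpolation=cv2.INTER_CUBIC))
def K(n):
    p=camera_params(n); f=210/np.tan(np.radians(p['fovy']/2)); return p,f
def ray(n,u,v):
    p,f=K(n); d=np.array([(u-p['cx'])/f,(v-p['cy'])/f]); s=d.copy()
    for _ in range(30): s=d/(1+p['k1']*(s@s))
    T=p['cam_to_world']; return T[:3,3],T[:3,:3]@np.array([s[0],s[1],1])
def onz(n,u,v,z):
    o,d=ray(n,u,v); return o+d*(z-o[2])/d[2]
def proj(n,P):
    p,f=K(n); T=p['cam_to_world']; c=T[:3,:3].T@(np.asarray(P)-T[:3,3]); s=c[:2]/c[2]; s=s*(1+p['k1']*(s@s)); return s*f+[p['cx'],p['cy']]
def tri(a,b):
    o1,d1=ray('side',*a);o2,d2=ray('top',*b)
    A=np.stack([d1,-d2],1);t=np.linalg.lstsq(A,o2-o1,rcond=None)[0];p,q=o1+t[0]*d1,o2+t[1]*d2
    return (p+q)/2,np.linalg.norm(p-q)
E
python3 - <<'E'
from h import *
crop('pics/side0.png','pics/s1.png',250,150,390,255,5.7)
crop('pics/top0.png','pics/t1.png',260,190,350,256,8)
crop('pics/top0.png','pics/t2.png',120,220,220,300,7)
E
```

```text
(no output)
```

View pics/s1.png

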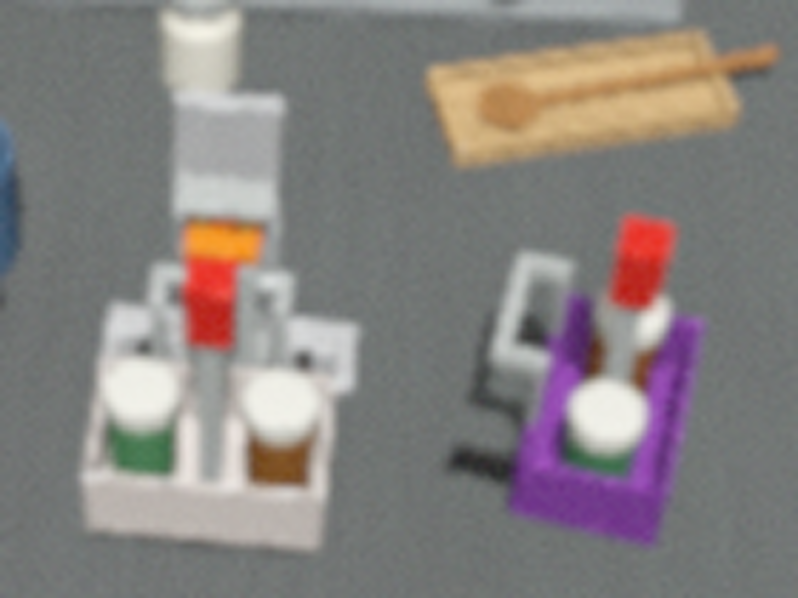

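View pics/t1.png

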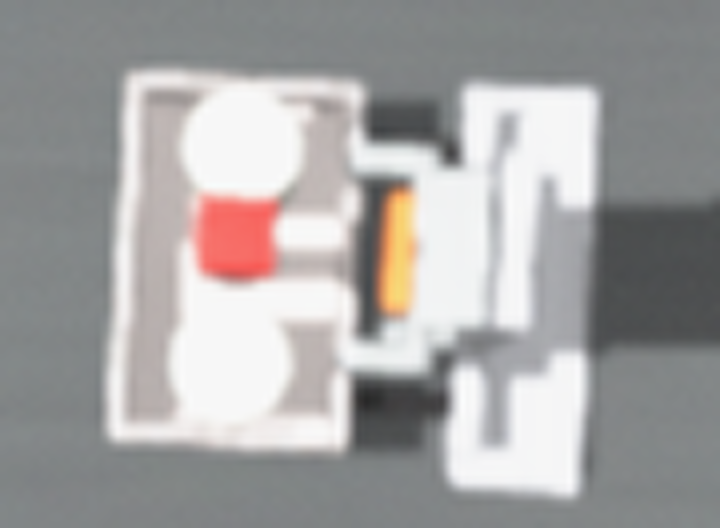

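View pics/t2.png

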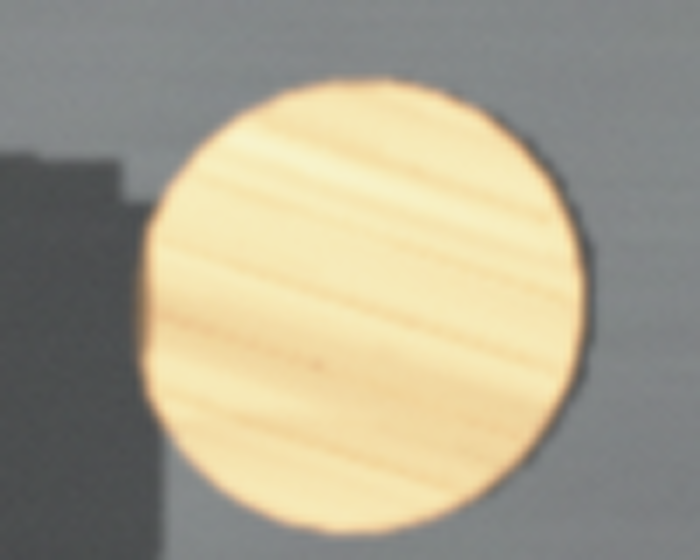

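Run:
```python
from h import *
g=onz('top',260+237/8,190+236/8,.2);print('grip',g)
s=[(188,258),(240,262),(188,258)]
c=[onz('top',260+a/8,190+b/8,.07) for a,b in [(127,73),(362,80),(348,450),(108,442)]]
for q in c: print(q)
print('mean',np.mean(c,0)); 
v=(c[1]+c[2]-c[0]-c[3])/2; w=(c[0]+c[1]-c[2]-c[3])/2;print('x dir',np.degrees(np.arctan2(v[1],v[0])),np.linalg.norm(v),'y',np.degrees(np.arctan2(w[1],w[0])),np.linalg.norm(w))
# backplate wide base, top at .04
b=[onz('top',260+a/8,190+k/8,.04) for a,k in [(463,85),(598,88),(580,497),(448,488)]]
for q in b: print('b',q)
print(onz('top',172.1,263.7,.012),onz('side',324.3,343.3,.012))
print('grip tri side', tri((250+213/5.7,150+277/5.7),(289.6,219.5)))
for n in('side','top'): print(proj(n,g))
```

```text
grip [ 0.56214693 -0.12310291  0.2       ]
[ 0.63006366 -0.08411557  0.07      ]
[ 0.62855823 -0.1685976   0.07      ]
[ 0.49592192 -0.16470845  0.07      ]
[ 0.49765578 -0.07921947  0.07      ]
mean [ 0.5630499  -0.12416027  0.07      ]
x dir -91.09180191020664 0.08500093538964223 y -1.8984525593144108 0.13259487159058939
b [ 0.63067039 -0.20697414  0.04      ]
b [ 0.6301605  -0.25649134  0.04      ]
b [ 0.48052129 -0.25029896  0.04      ]
b [ 0.4831366  -0.20236185  0.04      ]
[0.44048554 0.22188905 0.012     ] [0.44026499 0.231389   0.012     ]
grip tri side (array([ 0.56236188, -0.12310356,  0.19161984]), np.float64(0.0008111646229682398))
[287.31476495 196.69259103]
[289.625 219.5  ]
```

```bash
cat >> h.py <<'E'
from scipy.spatial.transform import Rotation as Ro
def plan(p,yaw,N):
    """constant per-row (linear cm, rot deg) to reach TCP p with tool y axis at world angle yaw (deg), z down"""
    s=read_state(); R=np.array(s['ee_rot']); a=np.radians(yaw)
    y=np.array([np.cos(a),np.sin(a),0]); z=np.array([0,0,-1.]); G=np.stack([np.cross(y,z),y,z],1)
    r=Ro.from_matrix(R.T@G).as_rotvec()/N; S=np.zeros((3,3)); Q=R.copy()
    for _ in range(N): S+=Q; Q=Q@Ro.from_rotvec(r).as_matrix()
    l=np.linalg.solve(S,np.asarray(p)-s['eef_pos'])
    print('N',N,'lin cm',np.round(l*100,3),'rot',np.round(np.degrees(r),3))
def st():
    s=read_state(); R=s['ee_rot']; print('t',s['t'],'p',np.round(s['eef_pos'],4),'yaw',np.round(np.degrees(np.arctan2(R[1,1],R[0,1])),2),'z',np.round(R[:,2],4),'F',np.round(s['ft_force'],2),'T',np.round(s['ft_torque'],2),'w',round(s['grip_width'],4)); print('j',np.round(s['joints'],1))
E
python3 - <<'E'
from h import *
for n,lo in (('top',(130,215,215,310)),('side',(280,300,370,385))):
    im=cv2.imread(f'pics/{n}0.png'); h=cv2.cvtColor(im,cv2.COLOR_BGR2HSV); m=cv2.inRange(h,(8,50,110),(30,255,255)); M=np.zeros_like(m); a=lo; M[a[1]:a[3],a[0]:a[2]]=m[a[1]:a[3],a[0]:a[2]]
    c=max(cv2.findContours(M,0,cv2.CHAIN_APPROX_NONE)[0],key=cv2.contourArea); e=cv2.fitEllipse(c);print(n,e,onz(n,*e[0],.012))
plan((.5625,-.1235,.275),-1.6,18)
E
```

```text
top ((170.91629028320312, 263.2131652832031), (63.6180534362793, 65.31202697753906), 49.56866455078125) [0.44187686 0.22544444 0.012     ]
side ((323.61871337890625, 343.6744079589844), (67.27072143554688, 71.3313217163086), 120.40882873535156) [0.44209864 0.23254397 0.012     ]
N 18 lin cm [-4.687 -0.828 -0.333] rot [-4.000e-03  3.000e-03  4.042e+00]
```

>>> step_arm(
  increments=[
    {"linear":[-4.69,-0.83,-0.33],"rotation":[0,0,4.04],"hand":8.5},
    {"linear":[-4.69,-0.83,-0.33],"rotation":[0,0,4.04],"hand":8.5},
    {"linear":[-4.69,-0.83,-0.33],"rotation":[0,0,4.04],"hand":8.5},
    {"linear":[-4.69,-0.83,-0.33],"rotation":[0,0,4.04],"hand":8.5},
    {"linear":[-4.69,-0.83,-0.33],"rotation":[0,0,4.04],"hand":8.5},
    {"linear":[-4.69,-0.83,-0.33],"rotation":[0,0,4.04],"hand":8.5},
    {"linear":[-4.69,-0.83,-0.33],"rotation":[0,0,4.04],"hand":8.5},
    {"linear":[-4.69,-0.83,-0.33],"rotation":[0,0,4.04],"hand":8.5},
    {"linear":[-4.69,-0.83,-0.33],"rotation":[0,0,4.04],"hand":8.5},
  ],
)

```text
t: 1.23
eef_pos: [0.5004, 0.2917, 0.2448]
ee_rot: [[-0.569, 0.823, -0.001], [0.823, 0.569, -0.0], [0.0, -0.001, -1.0]]
ft_force: [-0.4, 0.9, -0.1]
grip_width: 0.0847
```

Run:
```python
from h import *
st(); plan((.5625,-.1235,.275),-1.6,9)
```

```text
t 1.225 p [0.5004 0.2917 0.2448] yaw 34.66 z [-6.e-04 -4.e-04 -1.e+00] F [-0.4   0.91 -0.13] T [ 0.02 -0.08  0.02] w 0.0847
j [-32.   23.4  -1.   90.4   0.4  66.2   1.6]
N 9 lin cm [-4.67  -0.827 -0.335] rot [-5.000e-03  1.000e-03  4.029e+00]
```

>>> step_arm(
  increments=[
    {"linear":[-4.67,-0.83,-0.33],"rotation":[0,0,4.03]},
    {"linear":[-4.67,-0.83,-0.33],"rotation":[0,0,4.03]},
    {"linear":[-4.67,-0.83,-0.33],"rotation":[0,0,4.03]},
    {"linear":[-4.67,-0.83,-0.33],"rotation":[0,0,4.03]},
    {"linear":[-4.67,-0.83,-0.33],"rotation":[0,0,4.03]},
    {"linear":[-4.67,-0.83,-0.33],"rotation":[0,0,4.03]},
    {"linear":[-4.67,-0.83,-0.33],"rotation":[0,0,4.03]},
    {"linear":[-4.67,-0.83,-0.33],"rotation":[0,0,4.03]},
    {"linear":[-4.67,-0.83,-0.33],"rotation":[0,0,4.03]},
    {"linear":[0,0,0],"rotation":[0,0,0]},
    {"linear":[0,0,0],"rotation":[0,0,0]},
  ],
)

```text
validation failed for argument at $.in...
```

Run:
```python
from h import *
for n in ("side","top"): cv2.imwrite(f"pics/{n}1.png",camera(n)[:,:,::-1])
crop('pics/side1.png','pics/s2.png',220,120,360,255,4.4)
st(); plan((.5625,-.1235,.180),-1.6,6)
```

```text
t 1.325 p [0.5032 0.2865 0.2452] yaw 34.18 z [ 0.0018 -0.0038 -1.    ] F [0.22 0.11 0.17] T [-0.02  0.07 -0.02] w 0.085
j [-31.8  23.4  -0.7  90.4   0.6  66.2   1.6]
N 6 lin cm [-6.883 -1.344  1.105] rot [0.006 0.04  5.964]
```

View pics/s2.png

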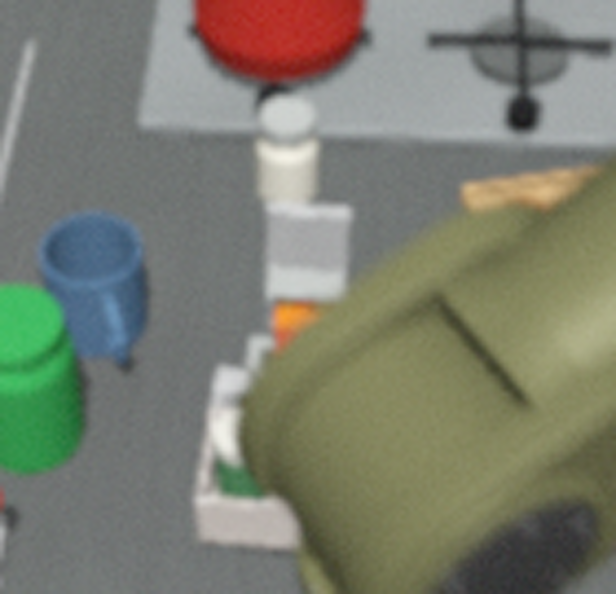

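View pics/top1.png

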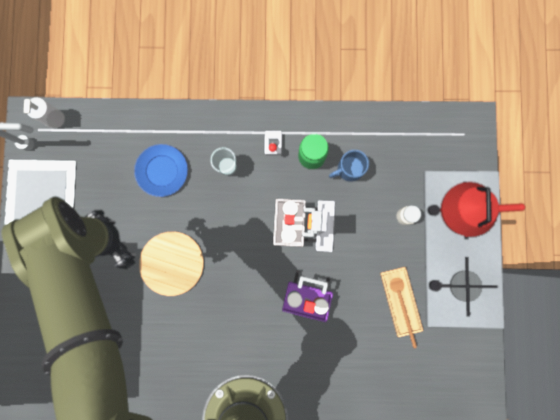

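The second move was refused whole, probably because every row needs "hand". The arm is still at about (0.50, 0.29), so I'll send it again with "hand" in each row.

>>> step_arm(
  increments=[
    {"linear":[-4.6,-0.83,-0.33],"rotation":[0,0,3.98],"hand":8.5},
    {"linear":[-4.6,-0.83,-0.33],"rotation":[0,0,3.98],"hand":8.5},
    {"linear":[-4.6,-0.83,-0.33],"rotation":[0,0,3.98],"hand":8.5},
    {"linear":[-4.6,-0.83,-0.33],"rotation":[0,0,3.98],"hand":8.5},
    {"linear":[-4.6,-0.83,-0.33],"rotation":[0,0,3.98],"hand":8.5},
    {"linear":[-4.6,-0.83,-0.33],"rotation":[0,0,3.98],"hand":8.5},
    {"linear":[-4.6,-0.83,-0.33],"rotation":[0,0,3.98],"hand":8.5},
    {"linear":[-4.6,-0.83,-0.33],"rotation":[0,0,3.98],"hand":8.5},
    {"linear":[-4.6,-0.83,-0.33],"rotation":[0,0,3.98],"hand":8.5},
    {"linear":[0,0,0],"rotation":[0,0,0],"hand":8.5},
    {"linear":[0,0,0],"rotation":[0,0,0],"hand":8.5},
  ],
)

```text
t: 2.7
eef_pos: [0.562, -0.1151, 0.2745]
ee_rot: [[0.017, 1.0, -0.001], [1.0, -0.017, 0.001], [0.001, -0.001, -1.0]]
ft_force: [-0.6, 0.2, 0.6]
grip_width: 0.0849
```

Run:
```python
from h import *
for n in ("side","top"): cv2.imwrite(f"pics/{n}2.png",camera(n)[:,:,::-1])
crop('pics/side2.png','pics/s3.png',220,120,360,255,4.4)
crop('pics/top2.png','pics/t3.png',230,170,350,270,6)
st(); plan((.5625,-.1235,.180),-1.6,6)
im=cv2.imread('pics/top1.png'); h=cv2.cvtColor(im,cv2.COLOR_BGR2HSV); m=cv2.inRange(h,(8,50,110),(30,255,255)); M=np.zeros_like(m); M[215:310,132:215]=m[215:310,132:215]
c=max(cv2.findContours(M,0,cv2.CHAIN_APPROX_NONE)[0],key=cv2.contourArea); e=cv2.fitEllipse(c);print(e,onz('top',*e[0],.012))
```

```text
t 2.8 p [ 0.5622 -0.1143  0.2745] yaw -0.86 z [-6.e-04  9.e-04 -1.e+00] F [-0.29  0.75 -0.32] T [-0.02 -0.05 -0.02] w 0.0851
j [ 0.4 22.3 13.1 88.4 -5.3 70.  13.5]
N 6 lin cm [-0.155  0.009  1.575] rot [-0.006 -0.009  0.123]
((170.9046630859375, 263.2126159667969), (63.63377380371094, 65.27345275878906), 49.58383560180664) [0.44187808 0.22547891 0.012     ]
```

View pics/s3.png

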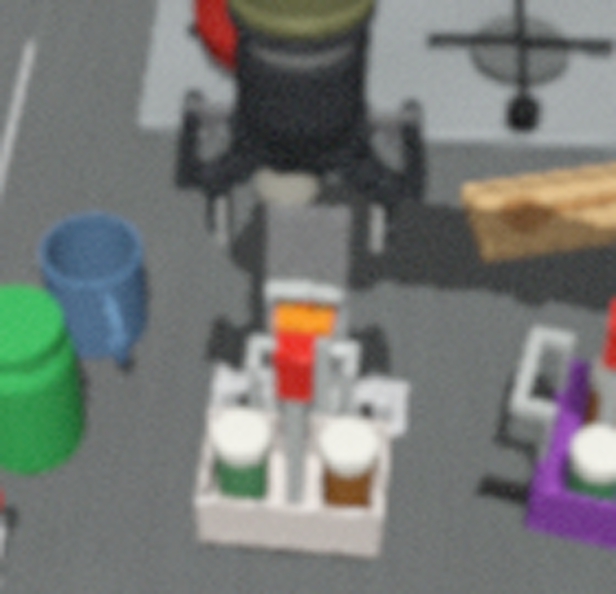

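View pics/t3.png

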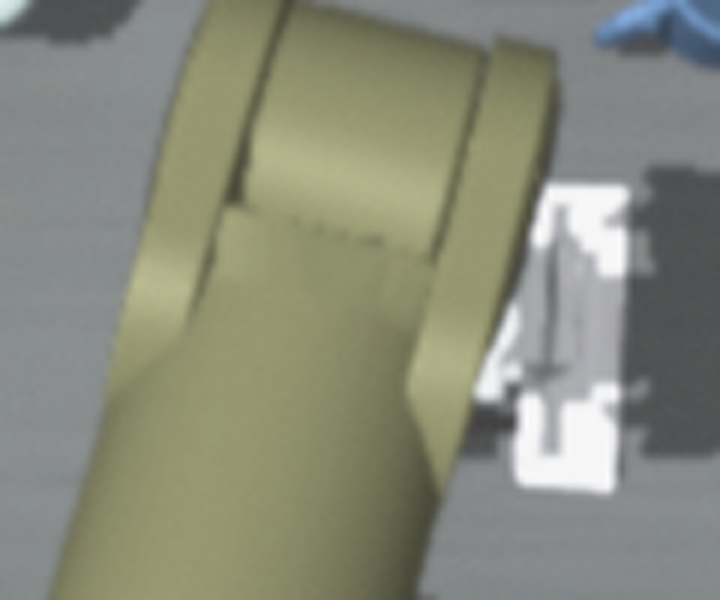

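The open gripper is above the red grip (s3 crop, about 295,365) with one finger on each side. I'll shift 7 mm and go down.

>>> step_arm(
  increments=[
    {"linear":[-0.35,0,0],"rotation":[0,0,0.35],"hand":8.5},
    {"linear":[-0.35,0,0],"rotation":[0,0,0.35],"hand":8.5},
    {"linear":[0,0,1.5],"rotation":[0,0,0],"hand":8.5},
    {"linear":[0,0,1.5],"rotation":[0,0,0],"hand":8.5},
    {"linear":[0,0,1.5],"rotation":[0,0,0],"hand":8.5},
    {"linear":[0,0,1.5],"rotation":[0,0,0],"hand":8.5},
    {"linear":[0,0,1.5],"rotation":[0,0,0],"hand":8.5},
    {"linear":[0,0,1.0],"rotation":[0,0,0],"hand":8.5},
    {"linear":[0,0,0.9],"rotation":[0,0,0],"hand":8.5},
    {"linear":[0,0,0],"rotation":[0,0,0],"hand":8.5},
    {"linear":[0,0,0],"rotation":[0,0,0],"hand":8.5},
  ],
)

```text
t: 4.18
eef_pos: [0.5622, -0.1231, 0.1813]
ee_rot: [[0.03, 1.0, 0.001], [1.0, -0.03, -0.0], [-0.0, 0.001, -1.0]]
ft_force: [0.1, 0.4, -0.8]
grip_width: 0.0848
```

Run:
```python
from h import *
for n in ("side",): cv2.imwrite(f"pics/{n}3.png",camera(n)[:,:,::-1])
crop('pics/side3.png','pics/s4.png',230,140,350,250,5.4)
st()
```

```text
t 4.225 p [ 0.5622 -0.1231  0.1814] yaw -1.72 z [ 9.e-04 -2.e-04 -1.e+00] F [ 0.13  0.55 -0.52] T [ 0.  0. -0.] w 0.0847
j [ 1.6 26.5 12.6 96.9 -6.7 57.2 14.9]
```

View pics/s4.png

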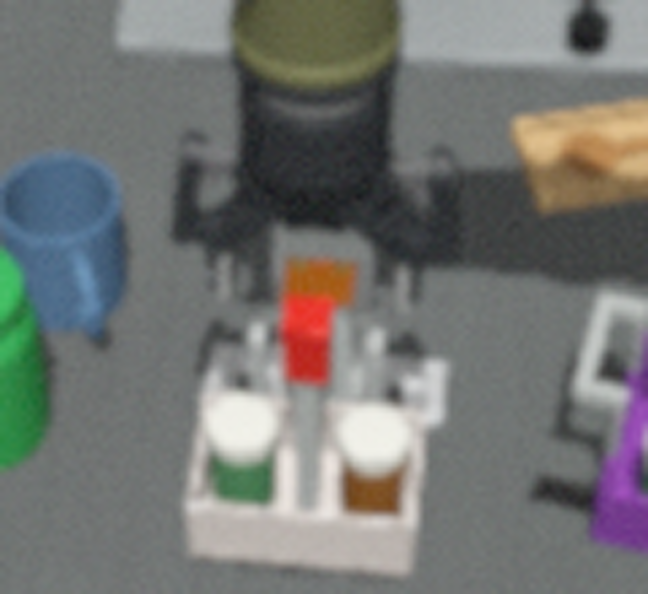

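Run:
```python
from h import *
for P in [(.5622,-.1231,.1814),(.5622+.0425,-.1231,.1624),(.5622-.0425,-.1231,.1624),(.5622+.0425,-.1231,.1814),(.5622,-.1231,.235),(.5625,-.1235,.2),(.5625,-.1235,.155)]:
    q=proj('side',P); print(P,q,(q-[230,140])*5.4)
```

```text
(0.5622, -0.1231, 0.1814) [287.272134   200.86131697] [309.26952361 328.65111166]
(0.6047, -0.1231, 0.1624) [272.94532633 204.33788683] [231.90476218 347.42458891]
(0.5197, -0.1231, 0.1624) [301.59712475 205.69879513] [386.62447364 354.77349368]
(0.6047, -0.1231, 0.1814) [272.79280286 200.18127969] [231.08113546 324.97891034]
(0.5622, -0.1231, 0.235) [287.34338374 188.56522573] [309.65427218 262.25221894]
(0.5625, -0.1235, 0.2) [287.20086804 196.58332658] [308.88468742 305.54996352]
(0.5625, -0.1235, 0.155) [287.14584541 206.49980493] [308.58756519 359.09894663]
```

Run:
```python
from h import *
crop('pics/side3.png','pics/s5.png',255,170,320,218,12)
cv2.imwrite('pics/top3.png',camera('top')[:,:,::-1]); crop('pics/top3.png','pics/t4.png',230,170,350,270,6)
```

```text
(no output)
```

View pics/s5.png

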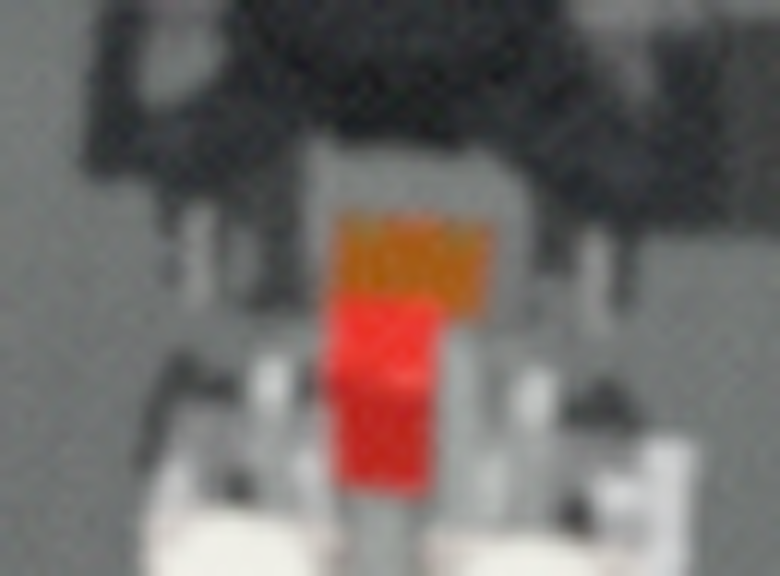

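Run:
```python
from h import *
for n in('side','top'):
  for P in [(0,0,0),(0,0,.03),(0.5625,-.205,.235),(.5625,-.1105,.155),(.5625,-.085,.235),(.5625,-.123,.255),(.5625,-.123,.30),(.6,-.123,.17)]:
    q=proj(n,P); print(n,P,q)
```

```text
side (0, 0, 0) [467.79635193 278.51522304]
side (0, 0, 0.03) [471.28076596 273.53337193]
side (0.5625, -0.205, 0.235) [288.86390953 168.00161735]
side (0.5625, -0.1105, 0.155) [286.88685898 209.88354786]
side (0.5625, -0.085, 0.235) [286.42816791 198.77989106]
side (0.5625, -0.123, 0.255) [287.26146805 183.76892062]
side (0.5625, -0.123, 0.3) [287.32275657 172.43671885]
side (0.6, -0.123, 0.17) [274.46900748 202.7883127 ]
top (0, 0, 0) [244.10206625 418.29238426]
top (0, 0, 0.03) [243.17098882 422.05402616]
top (0.5625, -0.205, 0.235) [322.4455009  218.73586234]
top (0.5625, -0.1105, 0.155) [284.75146911 220.55130783]
top (0.5625, -0.085, 0.235) [274.5848038  218.13912813]
top (0.5625, -0.123, 0.255) [289.81471805 217.70736447]
top (0.5625, -0.123, 0.3) [290.01815373 216.22992075]
top (0.6, -0.123, 0.17) [289.6324229  206.11768746]
```

View pics/t4.png

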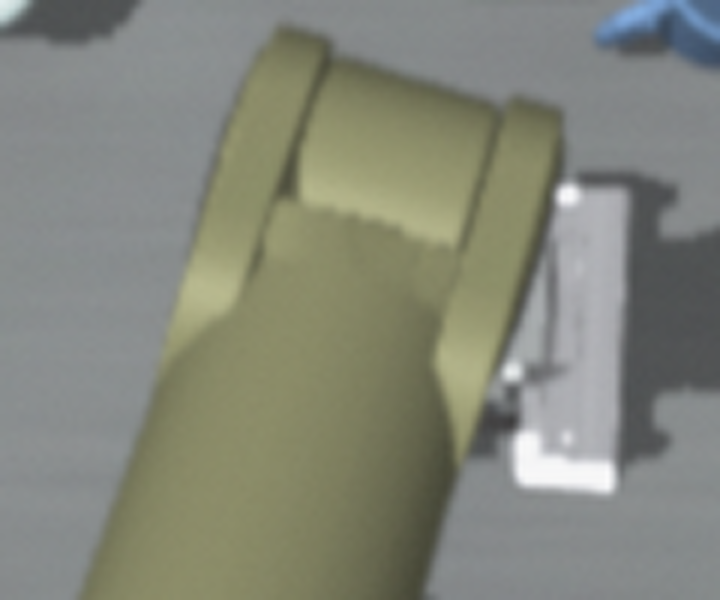

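View pics/side3.png

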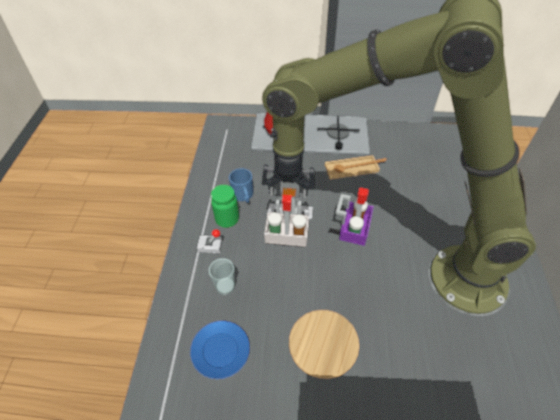

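Run:
```python
from h import *
im=cv2.imread('pics/side3.png'); x0,y0,x1,y1,k=250,150,325,215,9
c=cv2.resize(im[y0:y1,x0:x1],None,fx=k,fy=k,interpolation=cv2.INTER_CUBIC); c=np.clip(c.astype(float)*1.7,0,255).astype('uint8')
# block wireframe, finger tips wireframe
def pt(P): q=proj('side',P); return tuple(int(round(t)) for t in (q-[x0,y0]+.5)*k)
def box(cx,cy,z0,z1,hx,hy,col):
    P=[(cx+a*hx,cy+b*hy) for a,b in((-1,-1),(1,-1),(1,1),(-1,1))]
    for i in range(4):
        a,b=P[i],P[(i+1)%4]
        for z in(z0,z1): cv2.line(c,pt((*a,z)),pt((*b,z)),col,1)
        cv2.line(c,pt((*a,z0)),pt((*a,z1)),col,1)
box(.5625,-.1235,.155,.2,.013,.013,(255,255,0))
for s in(-1,1): box(.5622+s*.05,-.1231,.1754,.2134,.0071,.011,(0,255,0))
box(.5622,-.1231,.2354,.30,.042,.038,(255,0,255))
cv2.imwrite('pics/o1.png',c)
```

```text
(no output)
```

View pics/o1.png

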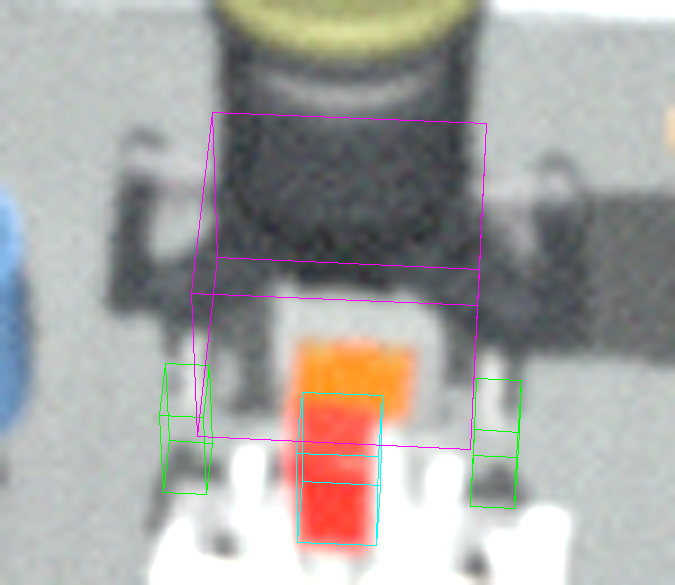

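>>> step_arm(
  increments=[
    {"linear":[0,0,0],"rotation":[0,0,0],"hand":5.5},
    {"linear":[0,0,0],"rotation":[0,0,0],"hand":5.5},
    {"linear":[0,0,0],"rotation":[0,0,0],"hand":5.5},
    {"linear":[0,0,0],"rotation":[0,0,0],"hand":5.5},
  ],
  force=20,
)

```text
t: 4.78
eef_pos: [0.5619, -0.123, 0.1809]
ee_rot: [[0.03, 1.0, 0.0], [1.0, -0.03, -0.0], [-0.0, 0.0, -1.0]]
ft_force: [0.6, 0.9, -0.3]
grip_width: 0.0549
```

Run:
```python
from h import *
cv2.imwrite('pics/side4.png',camera('side')[:,:,::-1]); st()
im=cv2.imread('pics/side4.png'); x0,y0,x1,y1,k=250,150,325,215,9
c=cv2.resize(im[y0:y1,x0:x1],None,fx=k,fy=k,interpolation=cv2.INTER_CUBIC); c=np.clip(c.astype(float)*1.5,0,255).astype('uint8')
cv2.imwrite('pics/o2.png',c)
```

```text
t 4.825 p [ 0.5619 -0.123   0.1809] yaw -1.72 z [-0. -0. -1.] F [-0.26 -0.36 -0.1 ] T [-0.02  0.02  0.02] w 0.0548
j [ 1.7 26.6 12.6 96.9 -6.7 57.2 14.9]
```

View pics/o2.png

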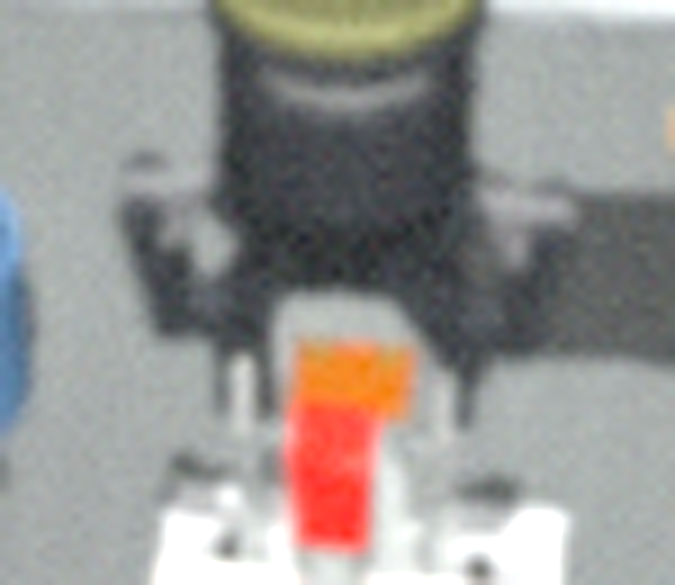

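Run:
```python
from h import *
for z in(.16,.17,.18,.19,.2,.21):
  print(z,[((proj('side',(.5619+s*.0335,y,z))-[250,150]+.5)*9).round() for s in(1,-1) for y in(-.112,-.134)])
for z in (.255,.2685,.28,.29,.3): print('side2',z,[((proj('side',(.5619+s*.0485,y,z))-[220,120]+.5)*4.4).round() for s in(1,-1) for y in(-.103,-.125)])
```

```text
0.16 [array([237., 525.]), array([242., 474.]), array([441., 535.]), array([444., 484.])]
0.17 [array([236., 506.]), array([241., 455.]), array([442., 516.]), array([444., 464.])]
0.18 [array([236., 486.]), array([241., 435.]), array([442., 496.]), array([445., 445.])]
0.19 [array([235., 466.]), array([240., 415.]), array([443., 476.]), array([446., 424.])]
0.2 [array([234., 446.]), array([240., 395.]), array([444., 456.]), array([447., 404.])]
0.21 [array([234., 426.]), array([239., 374.]), array([445., 435.]), array([448., 384.])]
side2 0.255 [array([220., 303.]), array([223., 277.]), array([375., 310.]), array([376., 284.])]
side2 0.2685 [array([219., 288.]), array([222., 262.]), array([376., 295.]), array([377., 269.])]
side2 0.28 [array([219., 276.]), array([222., 250.]), array([376., 283.]), array([377., 257.])]
side2 0.29 [array([218., 264.]), array([221., 239.]), array([377., 271.]), array([378., 245.])]
side2 0.3 [array([218., 253.]), array([221., 227.]), array([377., 260.]), array([379., 234.])]
```

Run:
```python
from h import *
im=cv2.imread('pics/side2.png'); x0,y0,x1,y1,k=250,120,325,185,9
c=cv2.resize(im[y0:y1,x0:x1],None,fx=k,fy=k,interpolation=cv2.INTER_CUBIC); c=np.clip(c.astype(float)*1.5,0,255).astype('uint8')
def pt(P): q=proj('side',P); return tuple(int(round(t)) for t in (q-[x0,y0]+.5)*k)
for s in(-1,1):
  for y in(-.103,-.125): cv2.line(c,pt((.5622+s*.0485,y,.2685)),pt((.5622+s*.0485,y,.3085)),(0,255,0),1)
cv2.imwrite('pics/o3.png',c)
```

```text
(no output)
```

View pics/o3.png

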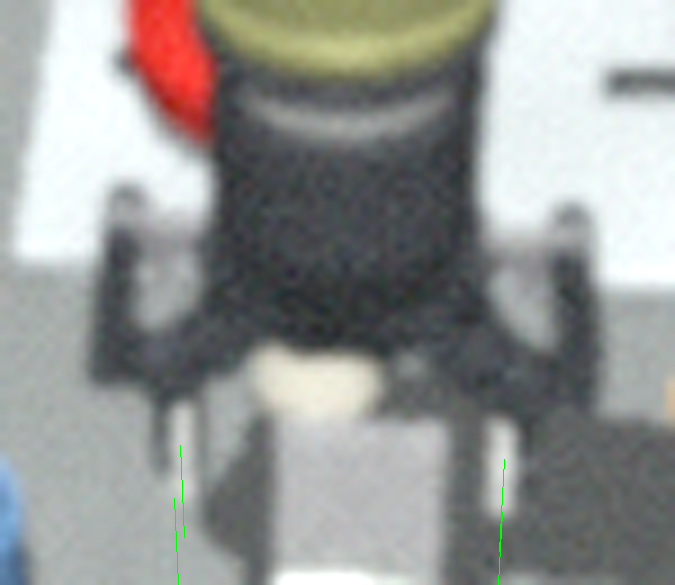

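Run:
```python
from h import *
im=cv2.imread('pics/top1.png'); x0,y0,x1,y1,k=70,190,150,280,7
c=cv2.resize(im[y0:y1,x0:x1],None,fx=k,fy=k,interpolation=cv2.INTER_CUBIC); c=np.clip(c.astype(float)*1.4,0,255).astype('uint8')
def pt(P): q=proj('top',P); return tuple(int(round(t)) for t in (q-[x0,y0]+.5)*k)
a=np.radians(34.2); Y=np.array([np.cos(a),np.sin(a),0]); X=np.array([-np.sin(a),np.cos(a),0]); p=np.array([.5032,.2865,.2452])
for s in(-1,1):
  for y in(-.011,.011):
    q=p+s*.0485*Y+y*X; cv2.line(c,pt(q+[0,0,-.006]),pt(q+[0,0,.034]),(0,255,0),1)
cv2.imwrite('pics/o4.png',c)
```

```text
(no output)
```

View pics/o4.png

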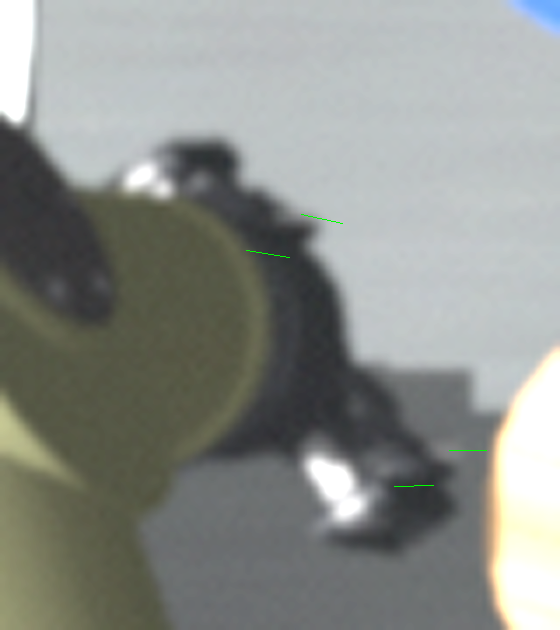

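Both cameras show the fingertips about 30 mm higher than the nominal tool data says. Going 20 mm lower is safe either way, because the body would still clear the block top, so I'll do that before closing.

>>> step_arm(
  increments=[
    {"linear":[0,0.1,0.7],"rotation":[0,0,0],"hand":5.5},
    {"linear":[0,0.1,0.7],"rotation":[0,0,0],"hand":5.5},
    {"linear":[0,0,0.6],"rotation":[0,0,0],"hand":5.5},
    {"linear":[0,0,0],"rotation":[0,0,0],"hand":5.5},
  ],
  force=20,
)

```text
t: 5.32
eef_pos: [0.5635, -0.123, 0.1601]
ee_rot: [[0.03, 1.0, -0.001], [1.0, -0.03, 0.0], [0.0, -0.001, -1.0]]
ft_force: [0.1, -0.1, 1.2]
grip_width: 0.055
```

Run:
```python
from h import *
cv2.imwrite('pics/side5.png',camera('side')[:,:,::-1]); st()
im=cv2.imread('pics/side5.png'); x0,y0,x1,y1,k=250,150,325,215,9
c=cv2.resize(im[y0:y1,x0:x1],None,fx=k,fy=k,interpolation=cv2.INTER_CUBIC); c=np.clip(c.astype(float)*1.5,0,255).astype('uint8')
cv2.imwrite('pics/o5.png',c)
```

```text
t 5.375 p [ 0.5637 -0.1231  0.1605] yaw -1.72 z [-7.e-04  0.e+00 -1.e+00] F [0.92 0.03 0.45] T [-0.03 -0.01  0.02] w 0.055
j [ 1.8 27.9 12.4 98.2 -7.  54.7 15.2]
```

View pics/o5.png

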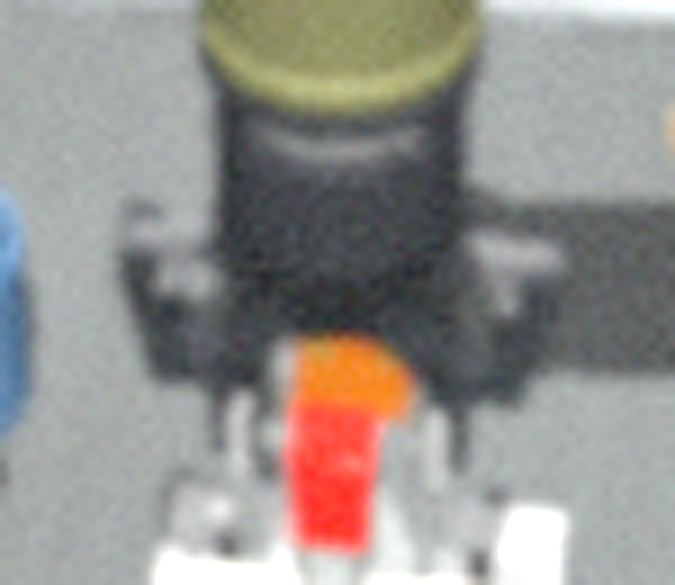

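>>> step_arm(
  increments=[
    {"linear":[0,0.1,0.4],"rotation":[0,0,0],"hand":5.5},
    {"linear":[0,0,0],"rotation":[0,0,0],"hand":4.0},
    {"linear":[0,0,0],"rotation":[0,0,0],"hand":3.2},
    {"linear":[0,0,0],"rotation":[0,0,0],"hand":2.2},
    {"linear":[0,0,0],"rotation":[0,0,0],"hand":2.0},
    {"linear":[0,0,0],"rotation":[0,0,0],"hand":2.0},
  ],
  force=20,
)

```text
t: 6.12
eef_pos: [0.565, -0.1232, 0.1571]
ee_rot: [[0.03, 1.0, 0.0], [1.0, -0.03, -0.0], [-0.0, 0.0, -1.0]]
ft_force: [-0.3, 0.5, 1.7]
grip_width: 0.0255
```

Run:
```python
from h import *
cv2.imwrite('pics/side6.png',camera('side')[:,:,::-1]); st()
im=cv2.imread('pics/side6.png'); x0,y0,x1,y1,k=250,150,325,215,9
c=cv2.resize(im[y0:y1,x0:x1],None,fx=k,fy=k,interpolation=cv2.INTER_CUBIC); c=np.clip(c.astype(float)*1.5,0,255).astype('uint8')
cv2.imwrite('pics/o6.png',c)
```

```text
t 6.175 p [ 0.565  -0.1232  0.1571] yaw -1.73 z [ 4.e-04 -0.e+00 -1.e+00] F [-0.25 -0.16  2.77] T [ 0.01  0.11 -0.24] w 0.026
j [ 1.9 28.2 12.3 98.3 -7.1 54.2 15.2]
```

View pics/o6.png

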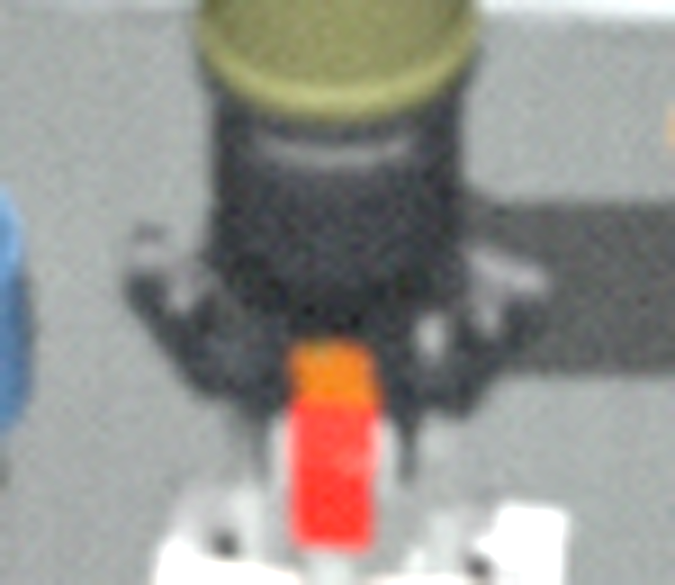

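The grip is held: opening 26.0 mm, pads on both sides of the red block. I'll tighten, then lift slowly, starting with 12 mm (the keeper can't be met before about 16 mm).

>>> step_arm(
  increments=[
    {"linear":[0,0,0],"rotation":[0,0,0],"hand":2.0},
    {"linear":[0,0,0],"rotation":[0,0,0],"hand":1.8},
    {"linear":[0,0,-0.2],"rotation":[0,0,0],"hand":1.8},
    {"linear":[0,0,-0.2],"rotation":[0,0,0],"hand":1.8},
    {"linear":[0,0,-0.2],"rotation":[0,0,0],"hand":1.8},
    {"linear":[0,0,-0.2],"rotation":[0,0,0],"hand":1.8},
    {"linear":[0,0,-0.2],"rotation":[0,0,0],"hand":1.8},
    {"linear":[0,0,-0.2],"rotation":[0,0,0],"hand":1.8},
    {"linear":[0,0,0],"rotation":[0,0,0],"hand":1.8},
    {"linear":[0,0,0],"rotation":[0,0,0],"hand":1.8},
  ],
  force=100,
)

```text
t: 7.42
eef_pos: [0.5652, -0.1231, 0.1691]
ee_rot: [[0.03, 1.0, 0.001], [1.0, -0.03, -0.0], [-0.0, 0.001, -1.0]]
ft_force: [0.7, -2.6, -1.8]
grip_width: 0.0244
```

Run:
```python
from h import *
st();
for i in range(4): camera('side'); s=read_state(); print(np.round(s['ft_force'],2),np.round(s['ft_torque'],2))
cv2.imwrite('pics/side7.png',camera('side')[:,:,::-1]);crop('pics/side7.png','pics/s7.png',240,150,340,250,6)
```

```text
t 7.425 p [ 0.5652 -0.1231  0.1691] yaw -1.71 z [ 7.e-04 -2.e-04 -1.e+00] F [ 0.65 -2.57 -1.83] T [-0.37 -0.02 -0.  ] w 0.0244
j [ 1.8 27.5 12.4 97.4 -6.9 55.8 15. ]
[ 0.45 -1.66 -1.33] [-0.44 -0.09 -0.02]
[ 0.54 -1.63 -1.76] [-0.34 -0.09  0.  ]
[ 0.14 -1.09 -2.24] [-0.4  -0.05 -0.04]
[ 1.26 -1.94 -2.35] [-0.4  -0.15  0.01]
```

View pics/s7.png

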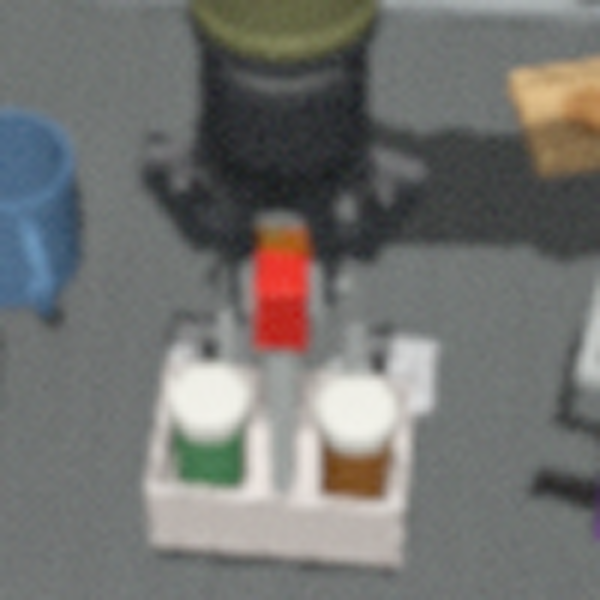

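>>> step_arm(
  increments=[
    {"linear":[-0.1,0,-0.1],"rotation":[0,0,0],"hand":1.8},
    {"linear":[0,0,-0.1],"rotation":[0,0,0],"hand":1.8},
    {"linear":[0,0,-0.1],"rotation":[0,0,0],"hand":1.8},
    {"linear":[0,0,0],"rotation":[0,0,0],"hand":1.8},
    {"linear":[0,0,0],"rotation":[0,0,0],"hand":1.8},
  ],
)

```text
t: 8.3
eef_pos: [0.5648, -0.124, 0.1719]
ee_rot: [[0.03, 1.0, -0.0], [1.0, -0.03, 0.0], [0.0, -0.0, -1.0]]
ft_force: [-0.3, -0.1, -2.3]
grip_width: 0.0243
```

>>> step_arm(
  increments=[
    {"linear":[0,0,-0.1],"rotation":[0,0,0],"hand":1.8},
    {"linear":[0,0,-0.1],"rotation":[0,0,0],"hand":1.8},
    {"linear":[0,0,-0.1],"rotation":[0,0,0],"hand":1.8},
    {"linear":[0,0,-0.1],"rotation":[0,0,0],"hand":1.8},
    {"linear":[0,0,0],"rotation":[0,0,0],"hand":1.8},
  ],
)

```text
t: 8.93
eef_pos: [0.5649, -0.1241, 0.176]
ee_rot: [[0.03, 1.0, 0.0], [1.0, -0.03, -0.0], [-0.0, 0.0, -1.0]]
ft_force: [0.1, -0.6, -2.1]
grip_width: 0.0243
```

Run:
```python
from h import *
st()
for i in range(2): camera('side'); s=read_state(); print(np.round(s['ft_force'],2),np.round(s['ft_torque'],2))
```

```text
t 8.925 p [ 0.5649 -0.1241  0.176 ] yaw -1.72 z [ 2.e-04 -0.e+00 -1.e+00] F [ 0.07 -0.62 -2.12] T [ 0.03  0.04 -0.03] w 0.0243
j [ 1.8 27.1 12.5 96.8 -6.8 56.8 15. ]
[-0.4  -0.51 -2.17] [ 0.01  0.02 -0.06]
[-0.03  1.18 -3.28] [-0.04  0.01  0.02]
```

>>> step_arm(
  increments=[
    {"linear":[0,0,-0.1],"rotation":[0,0,0],"hand":1.8},
    {"linear":[0,0,-0.1],"rotation":[0,0,0],"hand":1.8},
    {"linear":[0,0,-0.1],"rotation":[0,0,0],"hand":1.8},
    {"linear":[0,0,-0.1],"rotation":[0,0,0],"hand":1.8},
    {"linear":[0,0,0],"rotation":[0,0,0],"hand":1.8},
  ],
)

```text
t: 9.65
eef_pos: [0.5648, -0.1242, 0.1798]
ee_rot: [[0.03, 1.0, -0.0], [1.0, -0.03, -0.0], [-0.0, -0.0, -1.0]]
ft_force: [0.6, -0.4, -4.2]
grip_width: 0.0241
```

Run:
```python
from h import *
st()
for i in range(2): camera('side'); s=read_state(); print(np.round(s['ft_force'],2),np.round(s['ft_torque'],2))
```

```text
t 9.65 p [ 0.5648 -0.1242  0.1798] yaw -1.72 z [-1.e-04 -1.e-04 -1.e+00] F [ 0.58 -0.39 -4.25] T [-0.03 -0.17  0.07] w 0.0241
j [ 1.8 26.9 12.6 96.5 -6.7 57.3 14.9]
[ 0.87 -0.45 -4.45] [-0.08 -0.14  0.03]
[ 0.5  -0.65 -4.48] [-0.07 -0.14  0.03]
```

Fz went up by about 2.1 N at TCP z = 0.1798, which matches first contact with the keeper. Next is 3 mm more, to check that it rises like a spring.

>>> step_arm(
  increments=[
    {"linear":[0,0,-0.1],"rotation":[0,0,0],"hand":1.8},
    {"linear":[0,0,-0.1],"rotation":[0,0,0],"hand":1.8},
    {"linear":[0,0,-0.1],"rotation":[0,0,0],"hand":1.8},
    {"linear":[0,0,0],"rotation":[0,0,0],"hand":1.8},
  ],
)

```text
t: 10.25
eef_pos: [0.5648, -0.1243, 0.1828]
ee_rot: [[0.03, 1.0, -0.0], [1.0, -0.03, -0.0], [-0.0, -0.0, -1.0]]
ft_force: [1.8, -1.8, -7.4]
grip_width: 0.024
```

Run:
```python
from h import *
st()
for i in range(2): camera('side'); s=read_state(); print(np.round(s['eef_pos'],4),np.round(s['ft_force'],2),np.round(s['ft_torque'],2))
```

```text
t 10.25 p [ 0.5648 -0.1243  0.1828] yaw -1.73 z [-1.e-04 -1.e-04 -1.e+00] F [ 1.84 -1.85 -7.42] T [-0.14 -0.26  0.05] w 0.024
j [ 1.7 26.7 12.6 96.3 -6.7 57.7 14.9]
[ 0.5648 -0.1242  0.1828] [ 0.38 -1.4  -6.47] [-0.17 -0.26  0.07]
[ 0.5648 -0.1242  0.1828] [ 1.22 -1.61 -7.89] [-0.18 -0.28  0.02]
```

>>> step_arm(
  increments=[
    {"linear":[0,0,-0.1],"rotation":[0,0,0],"hand":1.8},
    {"linear":[0,0,-0.1],"rotation":[0,0,0],"hand":1.8},
    {"linear":[0,0,0],"rotation":[0,0,0],"hand":1.8},
  ],
)

```text
t: 10.72
eef_pos: [0.5648, -0.1243, 0.1848]
ee_rot: [[0.03, 1.0, -0.0], [1.0, -0.03, -0.0], [-0.0, -0.0, -1.0]]
ft_force: [1.5, -1.9, -8.6]
grip_width: 0.0244
```

Run:
```python
from h import *
st()
for i in range(3): im=camera('side'); s=read_state(); print(np.round(s['eef_pos'],4),np.round(s['ft_force'],2),np.round(s['ft_torque'],2))
cv2.imwrite('pics/side8.png',im[:,:,::-1]);crop('pics/side8.png','pics/s8.png',240,150,340,250,6)
```

```text
t 10.725 p [ 0.5648 -0.1243  0.1848] yaw -1.72 z [-2.e-04 -2.e-04 -1.e+00] F [ 1.54 -1.87 -8.63] T [-0.28 -0.4   0.07] w 0.0244
j [ 1.7 26.6 12.7 96.1 -6.6 58.  14.9]
[ 0.5648 -0.1243  0.1848] [-0.02 -1.67 -7.48] [-0.25 -0.33  0.1 ]
[ 0.5648 -0.1243  0.1848] [ 1.55 -2.01 -8.54] [-0.26 -0.35  0.06]
[ 0.5648 -0.1242  0.1848] [ 1.06 -2.76 -8.45] [-0.29 -0.33  0.08]
```

View pics/s8.png

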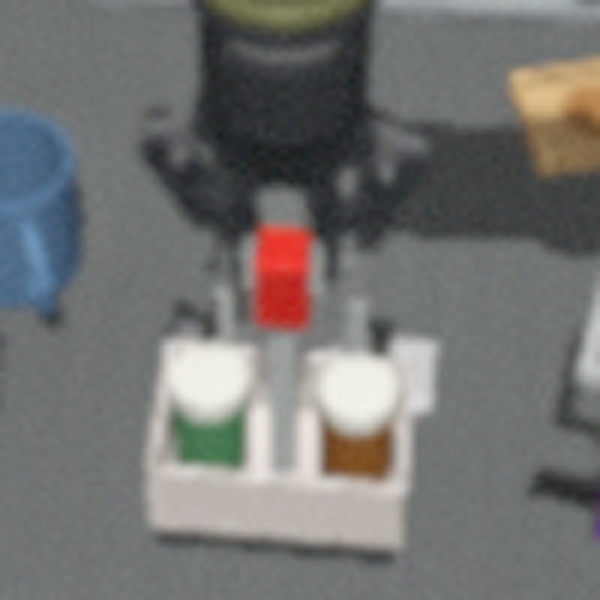

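Extra force is about 6.0 N, so the keeper is up roughly 5.5 mm. I'll lift 1 mm more, then start drawing out along hook -x, which is tool +x.

>>> step_arm(
  increments=[
    {"linear":[0,0,-0.1],"rotation":[0,0,0],"hand":1.8},
    {"linear":[0.1,0,0],"rotation":[0,0,0],"hand":1.8},
    {"linear":[0.15,0,0],"rotation":[0,0,0],"hand":1.8},
    {"linear":[0.15,0,0],"rotation":[0,0,0],"hand":1.8},
    {"linear":[0,0,0],"rotation":[0,0,0],"hand":1.8},
  ],
)

```text
t: 11.5
eef_pos: [0.5646, -0.1199, 0.1857]
ee_rot: [[0.03, 1.0, -0.001], [1.0, -0.03, 0.0], [0.0, -0.001, -1.0]]
ft_force: [-0.7, -3.7, -8.6]
grip_width: 0.0244
```

Run:
```python
from h import *
st()
for i in range(3): im=camera('side'); s=read_state(); print(np.round(s['eef_pos'],4),np.round(s['ft_force'],2),np.round(s['ft_torque'],2))
```

```text
t 11.5 p [ 0.5646 -0.1199  0.1857] yaw -1.72 z [-9.e-04  2.e-04 -1.e+00] F [-0.72 -3.72 -8.62] T [-0.44  0.11 -0.05] w 0.0244
j [ 1.3 26.5 12.6 96.2 -6.6 58.1 14.4]
[ 0.5646 -0.1199  0.1857] [-0.77 -3.28 -9.05] [-0.4   0.16 -0.06]
[ 0.5646 -0.1199  0.1857] [-0.75 -2.85 -8.79] [-0.42  0.21  0.01]
[ 0.5647 -0.1199  0.1857] [-0.76 -2.32 -8.69] [-0.37  0.19 -0.07]
```

>>> step_arm(
  increments=[
    {"linear":[0.15,0,0],"rotation":[0,0,0],"hand":1.8},
    {"linear":[0.15,0,0],"rotation":[0,0,0],"hand":1.8},
    {"linear":[0.15,0,0],"rotation":[0,0,0],"hand":1.8},
    {"linear":[0,0,0],"rotation":[0,0,0],"hand":1.8},
  ],
)

```text
t: 12.15
eef_pos: [0.5652, -0.1153, 0.1859]
ee_rot: [[0.03, 1.0, 0.0], [1.0, -0.03, 0.0], [0.0, 0.0, -1.0]]
ft_force: [-0.1, -2.9, -8.6]
grip_width: 0.0244
```

Run:
```python
from h import *
st()
for i in range(3): im=camera('side'); s=read_state(); print(np.round(s['eef_pos'],4),np.round(s['ft_force'],2),np.round(s['ft_torque'],2))
cv2.imwrite('pics/side9.png',im[:,:,::-1]);crop('pics/side9.png','pics/s9.png',240,150,340,250,6)
```

```text
t 12.15 p [ 0.5652 -0.1153  0.1859] yaw -1.7 z [ 1.e-04  2.e-04 -1.e+00] F [-0.11 -2.89 -8.58] T [-0.42  0.04 -0.02] w 0.0244
j [ 0.9 26.4 12.6 96.3 -6.6 58.  14. ]
[ 0.5652 -0.1153  0.1859] [ 0.27 -2.73 -7.94] [-0.35  0.09  0.01]
[ 0.5652 -0.1153  0.1859] [-0.65 -2.82 -9.19] [-0.32  0.05 -0.01]
[ 0.5652 -0.1153  0.1859] [ 0.34 -3.15 -8.27] [-0.28 -0.01 -0.01]
```

View pics/s9.png

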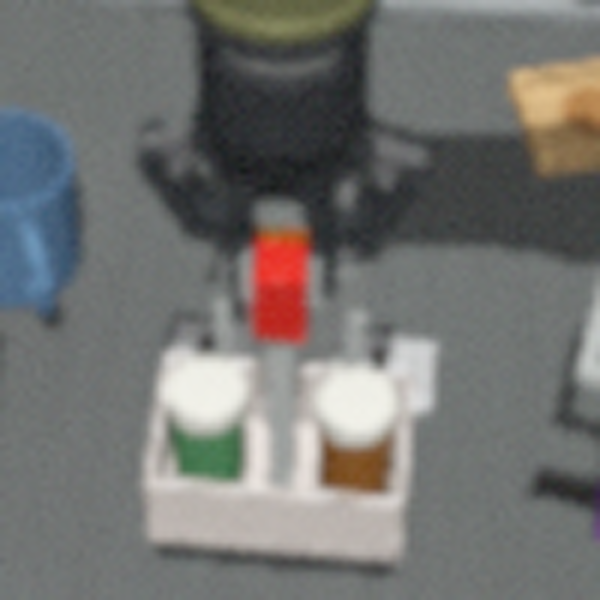

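The bar is sliding at a steady 3 N or so of drag, and the caddy is moving with the gripper. Continuing.

>>> step_arm(
  increments=[
    {"linear":[0.15,0,0],"rotation":[0,0,0],"hand":1.8},
    {"linear":[0.15,0,0],"rotation":[0,0,0],"hand":1.8},
    {"linear":[0.15,0,0],"rotation":[0,0,0],"hand":1.8},
    {"linear":[0.15,0,0],"rotation":[0,0,0],"hand":1.8},
  ],
)

```text
t: 12.8
eef_pos: [0.5653, -0.1095, 0.1859]
ee_rot: [[0.03, 1.0, -0.0], [1.0, -0.03, -0.0], [-0.0, -0.0, -1.0]]
ft_force: [-0.6, -4.0, -9.5]
grip_width: 0.0246
```

>>> step_arm(
  increments=[
    {"linear":[0.2,0,0],"rotation":[0,0,0],"hand":1.8},
    {"linear":[0.2,0,0],"rotation":[0,0,0],"hand":1.8},
    {"linear":[0.2,0,0],"rotation":[0,0,0],"hand":1.8},
    {"linear":[0,0,0],"rotation":[0,0,0],"hand":1.8},
  ],
)

```text
t: 13.3
eef_pos: [0.566, -0.1034, 0.1865]
ee_rot: [[0.029, 1.0, 0.001], [1.0, -0.029, -0.0], [-0.0, 0.001, -1.0]]
ft_force: [-0.3, 0.4, -2.7]
grip_width: 0.0242
```

Run:
```python
from h import *
st()
for i in range(3): im=camera('side'); s=read_state(); print(np.round(s['eef_pos'],4),np.round(s['ft_force'],2),np.round(s['ft_torque'],2))
```

```text
t 13.3 p [ 0.566  -0.1034  0.1865] yaw -1.69 z [ 1.3e-03 -1.0e-04 -1.0e+00] F [-0.3   0.41 -2.69] T [-0.03  0.02  0.02] w 0.0242
j [-0.3 26.2 12.5 96.5 -6.5 57.9 12.8]
[ 0.5658 -0.1036  0.1864] [-0.74 -0.   -2.71] [-0.01 -0.04 -0.05]
[ 0.5657 -0.1037  0.1863] [-0.85 -0.6  -2.91] [ 0.04 -0.03  0.04]
[ 0.5656 -0.1038  0.1862] [ 0.82 -0.3  -3.07] [ 0.02 -0.01  0.  ]
```

The bar is free: force is back to the caddy's weight alone. I'll pull it clear, then raise it.

>>> step_arm(
  increments=[
    {"linear":[0.4,0,0],"rotation":[0,0,0],"hand":1.8},
    {"linear":[0.8,0,0],"rotation":[0,0,0],"hand":1.8},
    {"linear":[1.0,0,0],"rotation":[0,0,0],"hand":1.8},
    {"linear":[1.0,0,0],"rotation":[0,0,0],"hand":1.8},
    {"linear":[1.0,0,-0.3],"rotation":[0,0,0],"hand":1.8},
    {"linear":[0.8,-0.5,-0.8],"rotation":[0,0,0],"hand":1.8},
    {"linear":[0.8,-0.8,-1.2],"rotation":[0,0,0],"hand":1.8},
    {"linear":[0.8,-0.8,-1.2],"rotation":[0,0,0],"hand":1.8},
    {"linear":[0.8,-0.6,-1.2],"rotation":[0,0,0],"hand":1.8},
    {"linear":[0.4,-0.3,-0.6],"rotation":[0,0,0],"hand":1.8},
    {"linear":[0,0,0],"rotation":[0,0,0],"hand":1.8},
    {"linear":[0,0,0],"rotation":[0,0,0],"hand":1.8},
  ],
)

```text
t: 14.95
eef_pos: [0.5378, -0.0251, 0.2385]
ee_rot: [[0.03, 1.0, -0.0], [1.0, -0.03, -0.0], [-0.0, -0.0, -1.0]]
ft_force: [0.5, -0.3, -2.5]
grip_width: 0.0245
```

Run:
```python
from h import *
st()
for n in('side','top'):
    im=camera(n); cv2.imwrite(f'pics/{n}10.png',im[:,:,::-1])
crop('pics/side10.png','pics/s10.png',230,150,350,260,5.4)
plan((.442,.226,.23),-1.7,10)
print(onz('top',224,165,0.05),onz('top',162,171,0.01))
```

```text
t 14.95 p [ 0.5378 -0.0251  0.2385] yaw -1.74 z [-5.e-04 -3.e-04 -1.e+00] F [ 0.53 -0.26 -2.51] T [-0.01  0.06 -0.02] w 0.0245
j [-8.8 20.4 12.6 97.1 -4.9 63.   3.6]
N 10 lin cm [ 2.481 -1.032  0.084] rot [-0.005  0.002 -0.005]
[0.73154731 0.07025966 0.05      ] [0.71847412 0.26258085 0.01      ]
```

View pics/s10.png

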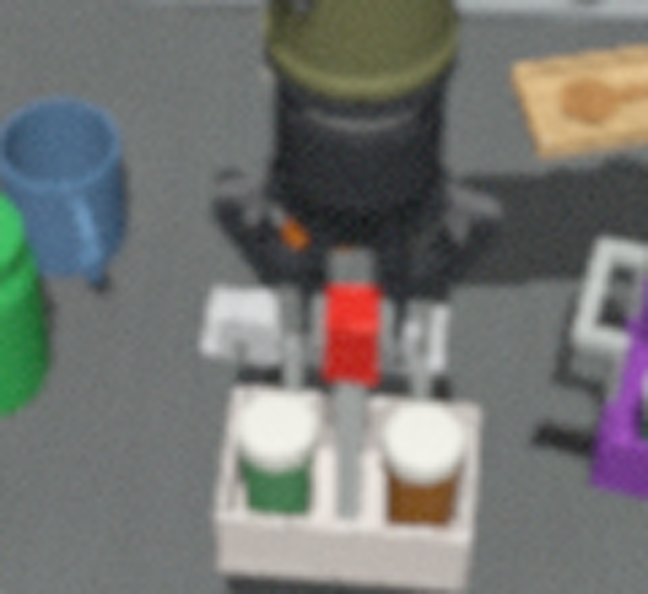

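View pics/top10.png

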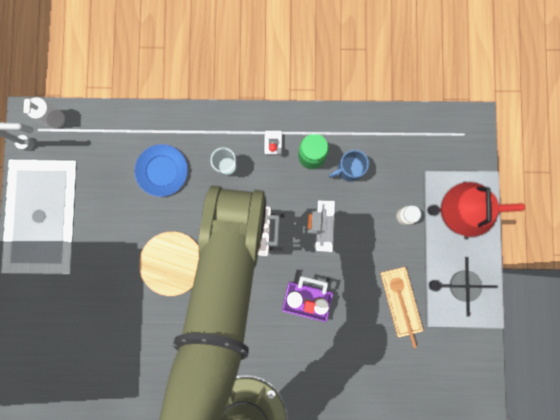

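>>> step_arm(
  increments=[
    {"linear":[1.5,-0.63,0],"rotation":[0,0,0],"hand":1.8},
    {"linear":[2.5,-1.04,0],"rotation":[0,0,0],"hand":1.8},
    {"linear":[2.5,-1.04,0],"rotation":[0,0,0],"hand":1.8},
    {"linear":[2.5,-1.04,0],"rotation":[0,0,0],"hand":1.8},
    {"linear":[2.5,-1.04,0],"rotation":[0,0,0],"hand":1.8},
    {"linear":[2.5,-1.04,0.5],"rotation":[0,0,0],"hand":1.8},
    {"linear":[2.5,-1.04,0.8],"rotation":[0,0,0],"hand":1.8},
    {"linear":[2.5,-1.04,1],"rotation":[0,0,0],"hand":1.8},
    {"linear":[2.5,-1.04,1],"rotation":[0,0,0],"hand":1.8},
    {"linear":[2.1,-0.87,0.7],"rotation":[0,0,0],"hand":1.8},
    {"linear":[1.2,-0.5,0.5],"rotation":[0,0,0],"hand":1.8},
    {"linear":[0,0,0],"rotation":[0,0,0],"hand":1.8},
  ],
)

```text
t: 16.55
eef_pos: [0.4413, 0.2271, 0.1936]
ee_rot: [[0.028, 1.0, -0.001], [1.0, -0.028, -0.0], [-0.0, -0.001, -1.0]]
ft_force: [0.2, -1.1, -2.8]
grip_width: 0.0244
```

Run:
```python
from h import *
camera('side');camera('side');st()
for n in('side','top'):
    im=camera(n); cv2.imwrite(f'pics/{n}11.png',im[:,:,::-1])
crop('pics/side11.png','pics/s11.png',270,230,390,400,3.5)
crop('pics/top11.png','pics/t11.png',110,210,230,310,6)
plan((.442,.226,.165),-1.7,6)
```

```text
t 16.65 p [0.4424 0.2255 0.1941] yaw -1.76 z [ 4.e-04 -5.e-04 -1.e+00] F [ 0.66 -0.15 -2.33] T [-0.01  0.02  0.01] w 0.0243
j [-35.2  18.9   7.2 107.   -2.8  54.4 -28.4]
N 6 lin cm [ 0.012 -0.012  0.487] rot [ 0.007  0.002 -0.019]
```

View pics/s11.png

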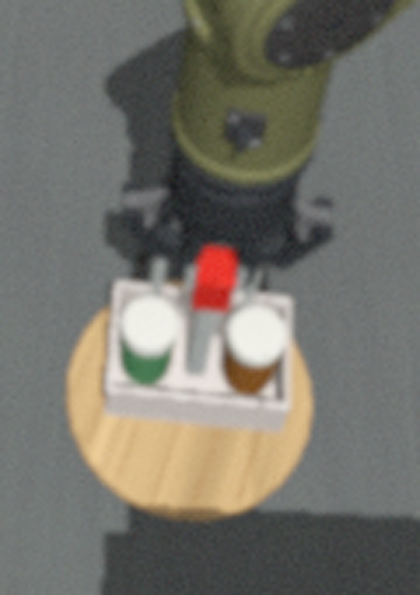

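View pics/t11.png

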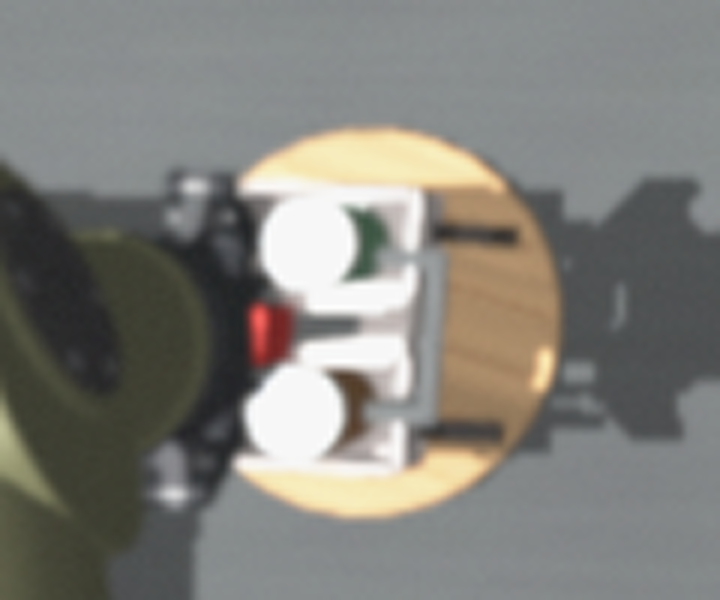

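Run:
```python
from h import *
for a in [(425,188),(405,470)]: print(onz('top',110+a[0]/6,210+a[1]/6,.107))
# side: front-top rim corners & lower corners ; triangulation of bottom front edge unneeded
for P in [(.442,.2255,.217),(.442+.065,.2255+.042,.107),(.442-.065,.2255+.042,.107),(.442+.065,.2255+.042,.057),(.442-.065,.2255+.042,.057),(.442+.065,.2255-.042,.107),(.442-.065,.2255-.042,.107)]:
    print(P,((proj('side',P)-[270,230]+.5)*3.5).round())
print('top grip',((proj('top',(.442,.2255,.237))-[110,210]+.5)*6).round())
```

```text
[0.50461462 0.17700741 0.107     ]
[0.37577271 0.18172807 0.107     ]
(0.442, 0.2255, 0.217) [213. 275.]
(0.507, 0.2675, 0.107) [107. 393.]
(0.377, 0.2675, 0.107) [292. 403.]
(0.507, 0.2675, 0.057) [105. 418.]
(0.377, 0.2675, 0.057) [283. 428.]
(0.507, 0.1835, 0.107) [112. 283.]
(0.377, 0.1835, 0.107) [288. 293.]
top grip [235. 333.]
```

Predicted and observed caddy corners agree to about a pixel, and the caddy looks level. I'll nudge y by 4 mm and lower it.

>>> step_arm(
  increments=[
    {"linear":[0.2,0,0.6],"rotation":[0,0,0],"hand":1.8},
    {"linear":[0.2,0,0.8],"rotation":[0,0,0],"hand":1.8},
    {"linear":[0,0,0.8],"rotation":[0,0,0],"hand":1.8},
    {"linear":[0,0,0.7],"rotation":[0,0,0],"hand":1.8},
    {"linear":[0,0,0.5],"rotation":[0,0,0],"hand":1.8},
    {"linear":[0,0,0.3],"rotation":[0,0,0],"hand":1.8},
    {"linear":[0,0,0.2],"rotation":[0,0,0],"hand":1.8},
    {"linear":[0,0,0],"rotation":[0,0,0],"hand":1.8},
  ],
)

```text
t: 17.75
eef_pos: [0.4422, 0.2302, 0.1549]
ee_rot: [[0.03, 1.0, -0.0], [1.0, -0.03, -0.0], [-0.0, -0.0, -1.0]]
ft_force: [0.7, 1.0, -3.0]
grip_width: 0.0239
```

Run:
```python
from h import *
for i in range(3): camera('side'); s=read_state(); print(np.round(s['eef_pos'],4),np.round(s['ft_force'],2),np.round(s['ft_torque'],2))
```

```text
[0.4423 0.2302 0.155 ] [-0.76  0.16 -2.38] [-0.    0.   -0.02]
[0.4423 0.2303 0.155 ] [-0.97  1.25 -2.67] [ 0.03 -0.05  0.02]
[0.4424 0.2303 0.1551] [ 0.36 -0.07 -2.57] [ 0.03  0.03 -0.01]
```

>>> step_arm(
  increments=[
    {"linear":[0,0,0.15],"rotation":[0,0,0],"hand":1.8},
    {"linear":[0,0,0.15],"rotation":[0,0,0],"hand":1.8},
    {"linear":[0,0,0.1],"rotation":[0,0,0],"hand":1.8},
    {"linear":[0,0,0],"rotation":[0,0,0],"hand":1.8},
  ],
)

```text
t: 18.4
eef_pos: [0.4422, 0.2302, 0.1508]
ee_rot: [[0.03, 1.0, -0.0], [1.0, -0.03, -0.0], [-0.0, -0.0, -1.0]]
ft_force: [-0.8, 0.2, -2.9]
grip_width: 0.0244
```

Run:
```python
from h import *
for i in range(3): camera('side'); s=read_state(); print(np.round(s['eef_pos'],4),np.round(s['ft_force'],2),np.round(s['ft_torque'],2))
```

```text
[0.4422 0.2302 0.1508] [-0.33 -1.   -1.6 ] [-0.05  0.02  0.01]
[0.4422 0.2302 0.1509] [-0.26  0.9  -2.46] [-0.01 -0.01  0.06]
[0.4422 0.2302 0.1508] [-0.58 -0.41 -2.31] [-0.01 -0.03  0.03]
```

>>> step_arm(
  increments=[
    {"linear":[0,0,0.1],"rotation":[0,0,0],"hand":1.8},
    {"linear":[0,0,0.1],"rotation":[0,0,0],"hand":1.8},
    {"linear":[0,0,0],"rotation":[0,0,0],"hand":1.8},
  ],
)

```text
t: 18.92
eef_pos: [0.4425, 0.2299, 0.1505]
ee_rot: [[0.031, 1.0, 0.001], [1.0, -0.031, 0.001], [0.001, 0.001, -1.0]]
ft_force: [-4.1, -4.4, 14.3]
grip_width: 0.0242
```

Run:
```python
from h import *
for i in range(3): camera('side'); s=read_state(); print(np.round(s['eef_pos'],4),np.round(s['ft_force'],2),np.round(s['ft_torque'],2))
```

```text
[0.4425 0.2299 0.1505] [-4.15 -3.48 15.56] [-0.61  1.16  0.  ]
[0.4425 0.2299 0.1505] [-3.81 -3.08 15.14] [-0.62  1.14  0.02]
[0.4425 0.2298 0.1505] [-4.38 -3.1  15.41] [-0.66  1.24  0.1 ]
```

The caddy is on the trivet, pressed with about 17 N. I'll back off about 1.5 mm until the force is near zero before opening.

>>> step_arm(
  increments=[
    {"linear":[0,0,-0.08],"rotation":[0,0,0],"hand":1.8},
    {"linear":[0,0,-0.06],"rotation":[0,0,0],"hand":1.8},
    {"linear":[0,0,0],"rotation":[0,0,0],"hand":1.8},
  ],
)

```text
t: 19.45
eef_pos: [0.4424, 0.2301, 0.1506]
ee_rot: [[0.03, 1.0, 0.0], [1.0, -0.03, 0.0], [0.0, 0.0, -1.0]]
ft_force: [-1.0, -1.5, 5.8]
grip_width: 0.0247
```

Run:
```python
from h import *
for i in range(3): camera('side'); s=read_state(); print(np.round(s['eef_pos'],4),np.round(s['ft_force'],2),np.round(s['ft_torque'],2))
```

```text
[0.4424 0.2301 0.1506] [-0.67 -2.46  7.02] [-0.35  0.46  0.  ]
[0.4425 0.2301 0.1506] [-1.25 -2.11  7.19] [-0.37  0.49  0.04]
[0.4425 0.2301 0.1506] [-1.27 -1.29  6.09] [-0.33  0.53  0.01]
```

>>> step_arm(
  increments=[
    {"linear":[0,0,-0.05],"rotation":[0,0,0],"hand":1.8},
    {"linear":[0,0,0],"rotation":[0,0,0],"hand":2.3},
    {"linear":[0,0,0],"rotation":[0,0,0],"hand":2.6},
    {"linear":[0,0,0],"rotation":[0,0,0],"hand":3.0},
    {"linear":[0,0,0],"rotation":[0,0,0],"hand":3.6},
    {"linear":[0,0,0],"rotation":[0,0,0],"hand":4.5},
    {"linear":[0,0,0],"rotation":[0,0,0],"hand":5.5},
    {"linear":[0,0,0],"rotation":[0,0,0],"hand":5.5},
  ],
  force=20,
)

```text
t: 20.6
eef_pos: [0.4423, 0.2302, 0.1508]
ee_rot: [[0.03, 1.0, 0.0], [1.0, -0.03, 0.0], [0.0, 0.0, -1.0]]
ft_force: [0.4, -0.6, 0.2]
grip_width: 0.0551
```

Run:
```python
from h import *
st(); im=camera('side'); cv2.imwrite('pics/side12.png',im[:,:,::-1]); crop('pics/side12.png','pics/s12.png',270,230,390,400,3.5); st()
```

```text
t 20.6 p [0.4423 0.2302 0.1508] yaw -1.72 z [ 1.e-04  0.e+00 -1.e+00] F [ 0.37 -0.58  0.19] T [-0.06  0.02 -0.  ] w 0.0551
j [-35.2  21.9   6.8 110.3  -3.4  48.1 -28.4]
t 20.65 p [0.4423 0.2302 0.1508] yaw -1.72 z [ 1.e-04  0.e+00 -1.e+00] F [ 0.82 -0.22 -0.23] T [0.06 0.01 0.05] w 0.0552
j [-35.2  21.9   6.8 110.3  -3.4  48.1 -28.4]
```

View pics/s12.png

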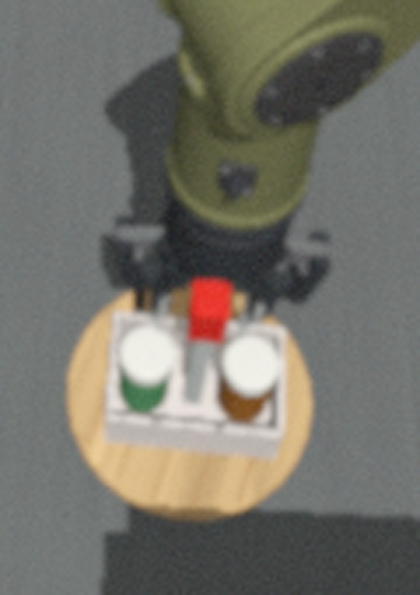

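The gripper has let go and the caddy stands on the trivet. I'll retreat straight up, then move aside to check.

>>> step_arm(
  increments=[
    {"linear":[0,0,-0.5],"rotation":[0,0,0],"hand":6.5},
    {"linear":[0,0,-1.5],"rotation":[0,0,0],"hand":6.5},
    {"linear":[0,0,-2],"rotation":[0,0,0],"hand":6.5},
    {"linear":[0,0,-3],"rotation":[0,0,0],"hand":6.5},
    {"linear":[0,0,-3],"rotation":[0,0,0],"hand":6.5},
    {"linear":[3,0,-2],"rotation":[0,0,0],"hand":6.5},
    {"linear":[5,0,0],"rotation":[0,0,0],"hand":6.5},
    {"linear":[5,0,0],"rotation":[0,0,0],"hand":6.5},
    {"linear":[5,0,0],"rotation":[0,0,0],"hand":6.5},
    {"linear":[3,0,0],"rotation":[0,0,0],"hand":6.5},
    {"linear":[0,0,0],"rotation":[0,0,0],"hand":6.5},
    {"linear":[0,0,0],"rotation":[0,0,0],"hand":6.5},
  ],
)

```text
t: 22.15
eef_pos: [0.4488, 0.4391, 0.2708]
ee_rot: [[0.031, 1.0, 0.0], [1.0, -0.031, -0.001], [-0.001, 0.0, -1.0]]
ft_force: [-0.2, 0.2, -0.3]
grip_width: 0.0649
```

Run:
```python
from h import *
st()
for n in('side','top'): cv2.imwrite(f'pics/{n}13.png',camera(n)[:,:,::-1])
crop('pics/top13.png','pics/t13.png',120,210,220,310,6)
```

```text
t 22.15 p [0.4488 0.4391 0.2708] yaw -1.76 z [ 2.e-04 -1.e-03 -1.e+00] F [-0.17  0.17 -0.31] T [-0.04  0.02 -0.05] w 0.0649
j [-49.3  27.1   4.5  80.2  -2.1  72.8 -46.5]
```

View pics/side13.png

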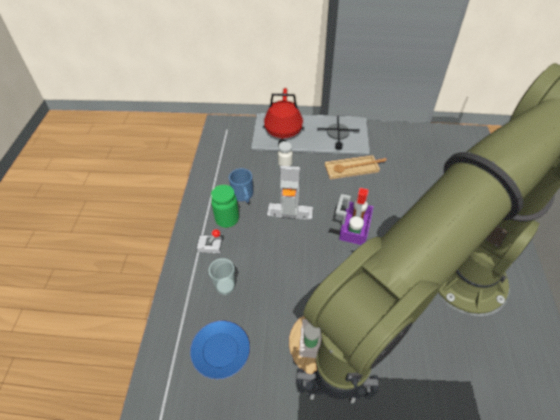

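View pics/t13.png

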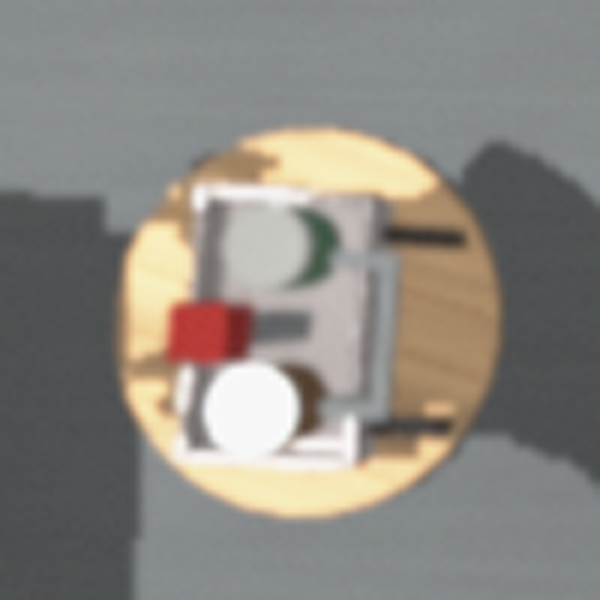

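Run:
```python
from h import *
c=np.mean([onz('top',120+a/6,210+b/6,.062) for a,b in[(193,186),(380,192),(362,465),(178,460)]],0)
g=onz('top',120+199/6,210+331/6,.192)
t=onz('top',120+311/6,210+321/6,.012)
print('rim centre',c,'grip top',g,'trivet',t, np.hypot(*(c-t)[:2]))
```

```text
rim centre [0.44012806 0.22606098 0.062     ] grip top [0.44043753 0.22707185 0.192     ] trivet [0.44106472 0.22269959 0.012     ] 0.003489449781621932
```

```bash
python3 -c "
from bench import *
print(finish_job())"
```

```text
the job is handed in; nothing more can be done
None
```

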